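Build up an anti-tip wheel on its axle

TASK

An axle stub stands upright in the blue vice. Slide the orange spacer sleeve down over it until it sits on the shoulder, then slide the wheel with the yellow hub over the axle until it rests flat on the sleeve.

Things in the scene. Friction and masses are not known exactly. Their poses are not given: they have to be found in the camera images.
- axle_seat (a point): Point on the axle's centre line at the top of its shoulder, 75 mm above the bench; z up. Dark shoulder 40 mm across, 10 mm thick; bright axle above it 14 mm in diameter, ending 66 mm above this point, its last 20 mm tapering to a 4 mm tip. Held in a fixed blue vice: jaw tops 65 mm above the bench, jaws 100 mm wide; it reaches 125 mm to this point's -x, 170 mm (handle) to +x.
- orange_sleeve: Orange plastic spacer sleeve standing on the bench: a round tube 34 mm outside diameter, 20 mm bore, 30 mm high, about 30 g. Origin at the centre of its underside, z along the tube, up. Both ends are alike. A blue sleeve of the same diameter but 20 mm high stands about too; it is not part of this job.
- yellow_wheel: Small wheel lying flat on the bench: black rubber tyre 56 mm in diameter, 26 mm thick, yellow hub with a 20 mm through bore, about 120 g. Origin at the centre of its underside, z along the bore, up. Both sides are alike. Another wheel of the same size with a grey hub lies about too; it is not part of this job.
Not all that is in view belongs to the job. Of the things that look like the orange_sleeve, the smaller one is meant.

How it is judged:
By the outcome, as a careful person would: the job done as asked, in the order asked, and still so for the second after the job is handed in, with the robot touching nothing.
It also fails if it takes over 58 s, if anything falls off the work surface, if the arm or the gripper's body presses on something with over 40 N, if the wrist force passes 120 N, or if a joint passes its speed limit or range.

ROBOT

A 7-joint arm with a two-finger parallel gripper is mounted at the origin on the work surface. World frame = base frame: x ahead of the robot, y to its left, z up, the work surface at z = 0. Lengths are in m, angles in degrees, forces in N, time in s.
With the tool pointing down it reaches from about 0.4 to 0.85 m from the base axis. Payload 6.9 kg.
Tool frame: the origin (TCP) lies between the finger pads; the fingertips stand 11 mm ahead of it and the grasp point (between the pads) lies 8 mm behind it; z points along the fingers, y is the direction in which the jaws open and shut (so a half turn about z gives the same grasp; the last joint's range is limited). The gripper opens to 85 mm and grips with 20 to 120 N. Pads are 22 mm wide; open, the fingers measure 114 mm over their backs; the gripper's body (76 mm by 85 mm) begins 54 mm behind the grasp point. The pads swing forward as they close: fully open they stand 13 mm farther back than shut.
Start: joints at [76.404, 29.078, -13.613, 85.955, 7.202, 65.827, -8.869], TCP at [0.21, -0.589, 0.242] pointing down, gripper open.
Joint ranges: [-176.47, 176.47], [-13.61, 117.27], [-81.72, 77.17], [0.22, 143.17], [-87.28, 267.28], [10, 112.55], [-165.47, 165.47]. Speed limits (degrees/s): [136.94, 136.94, 180, 180, 180, 180, 180].

INTERFACE

Orientations are given as a 3x3 rotation matrix whose columns are the frame's x, y, z axes.
In Python, from workcell import * gives the robot as it stands. The module is installed in compiled form; this text tells all that it offers.
- The arm moves only by the shell command python3 -m crank 'ROWS' [FORCE]. ROWS is JSON, a list of rows, each a list of 7 numbers: the closure, from -1 (fully open) to 1 (shut), then the shift along the tool's x, y, z in units of 25 mm (1.0 is 25 mm), then the turn, a rotation vector about the tool's x, y, z in units of 60 degrees (1.0 is 60 degrees). In form: [[hand, tx, ty, tz, ax, ay, az], ...]. A call has 1 to 12 rows; each row shifts and turns the pose as measured when the row begins, along the tool's axes as they then stand; what a row does not reach is not made up. A row lasts 1/12 s, in which the tool goes at most 41.7 mm and 7.16 degrees, less where a joint would pass 70% of its speed; a pose out of reach is approached as far as the arm can. A call with a number of a shift or a turn outside -1 to 1 is refused whole. A call with a gripper value outside its range is refused whole. The fingers move at their own pace and stop on an object; FORCE is the grip in N (left out, the last holds). Time passes only in rows, so rows that do not move let the fingers close. It gives the time, the measured TCP pose, the force and the opening at its end, in the units of the state.
- get_obs(): the state, without advancing time (a new reading comes with each control period).
- grab_frame(name): name is "side" or "top"; returns the picture (420x560x3 uint8, red, green, blue); there is no depth.
- camera_info(name): a dict with "mtx" (3x3 intrinsics, pixels), "world_from_camera" (4x4, takes a point from camera to world coordinates). Camera axes: x right, y down, z forward; pixel columns grow to the right and rows downward; lengths in m; the calibration is good to about 2 mm. A picture is of the moment at which its call begins. camera_info takes no time and is no camera call.
- close_job(): hands the job in, once; it reports no verdict.
Trained networks look in the newest picture that a camera, given by its name, has taken for a name from the list of things; names that differ only in an ending like _2 or _b are one class to them, and where a whole thing is asked for, a point or a joint stands for the part that bears it (a point fixed in the world has none). Each returns a list of dicts, best first, with "p" (0 to 1); they miss things now and then, are a little off and sometimes report something else, mostly with a low value. They report only what shows in the picture. A call takes as long as a camera call. They do not tell look-alikes from the thing itself.
- find_in(camera, thing): "rect" ([centre column, centre row, width, height] in pixels, round what is visible of it).
The state is a dict: "time_s": time; "qpos": joint angles; "dq": joint speeds; "effort": joint torques, N m; "tool_pos": TCP position; "orientation": TCP orientation; "force": force on the tool from outside, world axes, zero at the start; "torque": the same for the moment, N m; "finger_gap": finger opening in m.
Only numpy, scipy, OpenCV 4.12 (cv2) and the standard library are available. Lean on these libraries where they do the work, as an engineer would, in place of code of your own. Each camera call takes 0.05 s, during which the arm holds its last target.

## Working session

There is one attempt and no reset: what is moved stays moved. The work goes in short steps, Python scripts to look and compute and a shell command to move; the robot and the scene stay as the last step left them, time stands still between calls to the robot, and variables do not carry over. Pictures are saved under pics/ and viewed, and the job is handed in when it is done.

```bash
mkdir -p pics; python3 - <<'E'
from workcell import *
import cv2
print(get_obs())
for n in ("side","top"):
    im=grab_frame(n); cv2.imwrite(f"pics/{n}0.png",im[:,:,::-1])
    c=camera_info(n); print(n,c["mtx"],c["world_from_camera"])
    for t in ("axle_seat","orange_sleeve","yellow_wheel"):
        try: print(t,[(d['p'],d['rect']) for d in find_in(n,t)][:4])
        except Exception as e: print(t,e)
E
```

```text
{'time_s': 0.0, 'qpos': array([ 76.40444915,  29.12559254, -13.60944468,  86.01032113,
         7.20296398,  65.82724229,  -8.87052687]), 'dq': array([ 0.00451276, -0.02460094,  0.06944464,  0.08903273, -0.03937704,
        0.03900566, -0.0873763 ]), 'effort': array([-7.94042462e-04, -6.20615602e+01, -2.18724892e+00, -2.49658638e+01,
        1.26380267e-02,  1.20255392e-02, -2.24368812e-06]), 'tool_pos': array([ 0.20982733, -0.58819555,  0.24141954]), 'orientation': array([[ 9.41817670e-01,  3.36123556e-01, -6.56891982e-04],
       [ 3.36124194e-01, -9.41816145e-01,  1.69548044e-03],
       [-4.87805605e-05, -1.81763073e-03, -9.99998347e-01]]), 'force': array([ 1.10291654, -0.10662199,  0.14834331]), 'torque': array([ 0.02302292, -0.01327179, -0.02481103]), 'finger_gap': 0.08575431502843908}
side [[382.29140724   0.         284.57211338]
 [  0.         382.29140724 209.58491837]
 [  0.           0.           1.        ]] [[ 0.9947106  -0.06309467  0.08105479  0.45377839]
 [-0.10100601 -0.74426478  0.6602028  -0.59617064]
 [ 0.01867095 -0.66489774 -0.746701    0.72393806]
 [ 0.          0.          0.          1.        ]]
axle_seat [(0.92, [309.1, 214.4, 129.9, 64.9])]
orange_sleeve [(0.68, [258.5, 370.6, 27.7, 32.5]), (0.52, [253.1, 321.9, 15.5, 18.9])]
yellow_wheel [(0.65, [291.1, 139.0, 17.6, 19.0])]
top [[406.24251538   0.         279.47568798]
 [  0.         406.24251538 210.50172596]
 [  0.           0.           1.        ]] [[ 0.02036469 -0.99566912  0.09070985  0.42295934]
 [-0.99977502 -0.02081866 -0.00406123 -0.0019866 ]
 [ 0.00593209 -0.09060674 -0.99586908  0.8898304 ]
 [ 0.          0.          0.          1.        ]]
axle_seat [(0.95, [277.0, 172.2, 64.3, 142.1])]
orange_sleeve [(0.86, [439.1, 243.9, 29.5, 21.0]), (0.54, [401.2, 246.6, 15.9, 16.9])]
yellow_wheel [(0.78, [137.4, 178.1, 29.7, 21.7])]
```

View pics/side0.png

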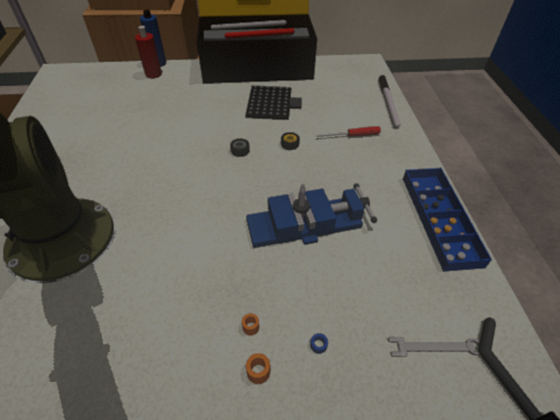

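View pics/top0.png

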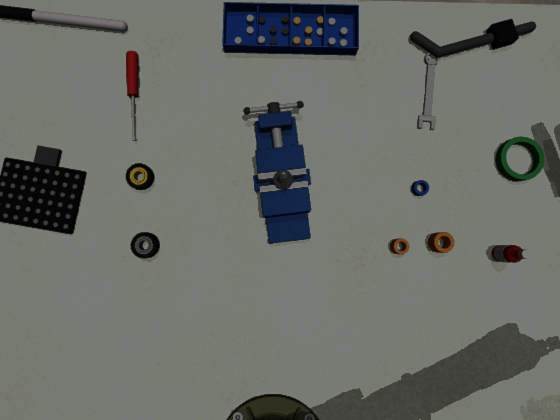

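```bash
cat > h.py <<'E'
import numpy as np, cv2
from workcell import *
def proj(n,P):
    c=camera_info(n);T=np.linalg.inv(c["world_from_camera"]);P=np.atleast_2d(P)
    q=(T[:3,:3]@P.T).T+T[:3,3];u=(c["mtx"]@q.T).T;return u[:,:2]/u[:,2:]
def ray(n,uv,z):
    c=camera_info(n);W=np.array(c["world_from_camera"]);d=W[:3,:3]@np.linalg.inv(c["mtx"])@np.array([uv[0],uv[1],1.])
    o=W[:3,3];return o+d*(z-o[2])/d[2]
def crop(n,im,u,v,w,h,k,name):
    s=im[max(0,v-h):v+h,max(0,u-w):u+w,::-1];cv2.imwrite(f"pics/{name}.png",cv2.resize(s,None,fx=k,fy=k,interpolation=cv2.INTER_CUBIC))
def cyl(n,xy,r,z0,z1):
    a=np.linspace(0,2*np.pi,60);P=np.vstack([np.c_[xy[0]+r*np.cos(a),xy[1]+r*np.sin(a),0*a+z] for z in (z0,z1)])
    return cv2.convexHull(proj(n,P).astype(np.float32))[:,0]
def fit(n,mask_c,r,z0,z1,xy):
    # shift xy till hull centroid equals mask centroid
    xy=np.array(xy,float)
    for _ in range(8):
        h=cyl(n,xy,r,z0,z1);m=cv2.moments(h.reshape(-1,1,2));c=np.array([m['m10']/m['m00'],m['m01']/m['m00']])
        zz=(z0+z1)/2
        xy+= (ray(n,mask_c,zz)-ray(n,c,zz))[:2]
    return xy,m['m00']
def blob(im,u,v,r,f):
    hsv=cv2.cvtColor(im,cv2.COLOR_RGB2HSV);m=f(hsv.astype(int)).astype(np.uint8)
    w=np.zeros_like(m);cv2.circle(w,(int(u),int(v)),r,1,-1);m&=w
    cs,_=cv2.findContours(m,cv2.RETR_EXTERNAL,cv2.CHAIN_APPROX_NONE)
    c=max(cs,key=cv2.contourArea);f2=np.zeros_like(m);cv2.drawContours(f2,[c],-1,1,-1)
    M=cv2.moments(f2,True);return np.array([M['m10']/M['m00'],M['m01']/M['m00']]),M['m00'],cv2.boundingRect(c)
orange=lambda h:(h[...,0]<22)&(h[...,1]>130)&(h[...,2]>50)
dark=lambda h:(h[...,2]<75)
E
python3 - <<'E'
from h import *
S=cv2.imread("pics/side0.png")[:,:,::-1];T=cv2.imread("pics/top0.png")[:,:,::-1]
for nm,(us,ut,r,hh,f,R) in {"small":((251,324),(400,246),.017,.03,orange,18),"big":((258,368),(441,242),.017,.03,orange,22)}.items():
  for n,im,u in(("side",S,us),("top",T,ut)):
    c,a,b=blob(im,*u,R,f);xy,A=fit(n,c,r,0,hh,ray(n,c,.015)[:2]);print(nm,n,c,a,b,"fit",xy,"model area",A)
for n,im,u in(("side",S,(290,140)),("top",T,(140,177))):
  hsv=cv2.cvtColor(im.copy(),cv2.COLOR_RGB2HSV);print(hsv[u[1],u[0]-18:u[0]+18].tolist()[::3])
  c,a,b=blob(im,*u,19,lambda h:(h[...,2]<75)|((h[...,1]>110)&(h[...,0]>15)&(h[...,0]<40)));xy,A=fit(n,c,.028,0,.026,ray(n,c,.013)[:2]);print("wheel",n,c,a,b,xy,A)
crop("s",S,310,215,60,45,6,"c_axs");crop("t",T,283,180,50,40,7,"c_axt")
crop("t",T,420,230,50,35,7,"c_slt");crop("s",S,280,345,50,40,7,"c_sls");crop("s",S,270,140,50,30,7,"c_whs")
E
```

```text
small side [250.        323.5971223] 278.0 (242, 314, 17, 21) fit [ 0.43307868 -0.26127527] model area 342.9172954466194
small top [400.73157895 245.92105263] 190.0 (393, 239, 16, 15) fit [ 0.4316878  -0.26718479] model area 264.037055488443
big side [257.73214286 367.82142857] 560.0 (246, 354, 24, 29) fit [ 0.4435087  -0.34739816] model area 394.26641888101585
big top [443.48598131 241.71962617] 321.0 (434, 232, 20, 21) fit [ 0.44256587 -0.35938499] model area 286.05522234458476
[[30, 21, 136], [25, 23, 136], [25, 24, 137], [30, 26, 60], [20, 118, 67], [22, 163, 94], [22, 175, 112], [21, 169, 104], [21, 104, 59], [30, 24, 75], [25, 22, 138], [28, 23, 136]]
wheel side [289.54379562 140.74452555] 274.0 (281, 132, 19, 18) [0.5733064  0.30346344] 307.1175600406714
[[47, 14, 124], [75, 11, 91], [90, 36, 7], [25, 185, 120], [23, 204, 40], [26, 91, 56], [37, 21, 110], [25, 170, 114], [26, 179, 117], [0, 0, 10], [165, 255, 2], [60, 8, 123]]
wheel top [139.62662338 176.21103896] 616.0 (126, 163, 29, 27) [0.57130143 0.30016421] 629.7201947378926
```

View pics/c_slt.png

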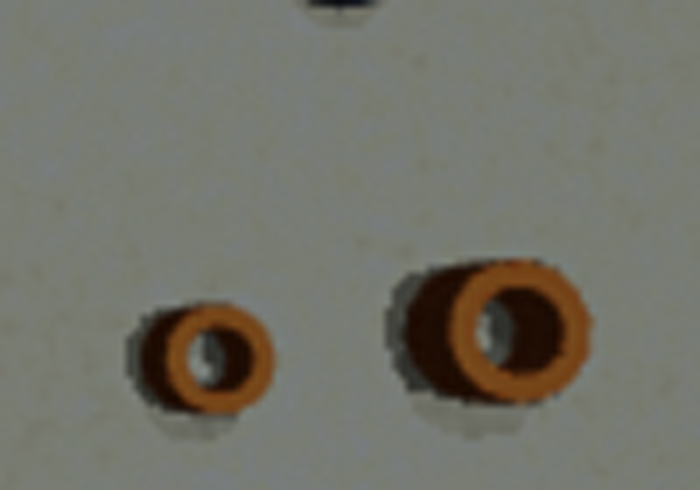

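View pics/c_sls.png

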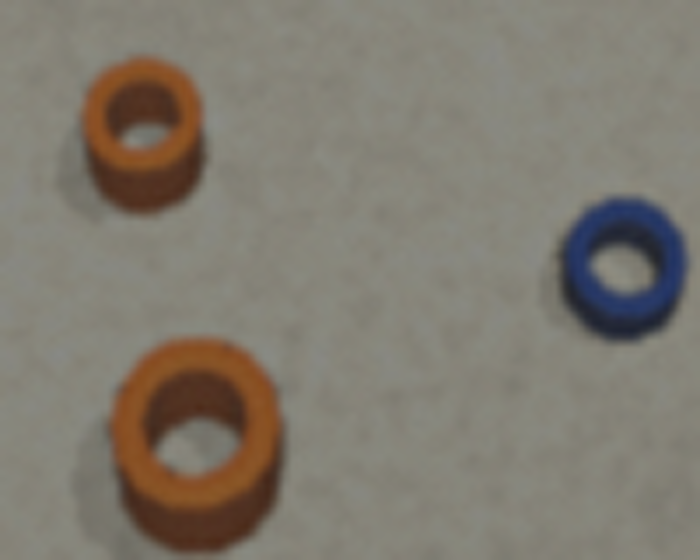

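View pics/c_axs.png

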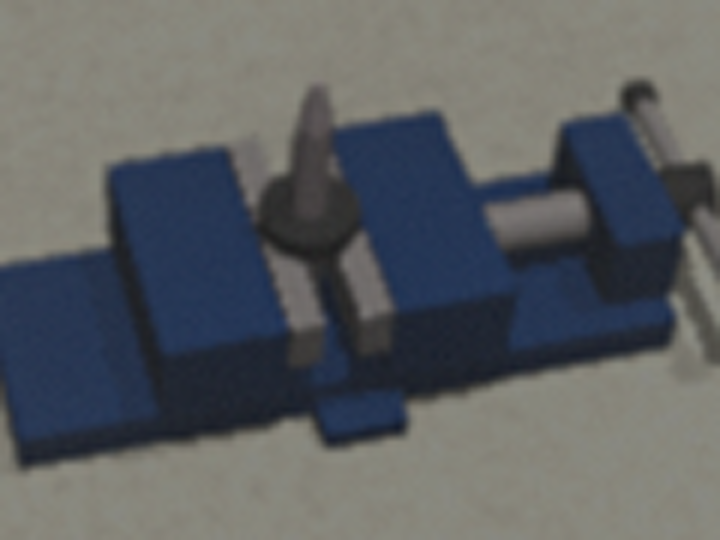

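View pics/c_axt.png

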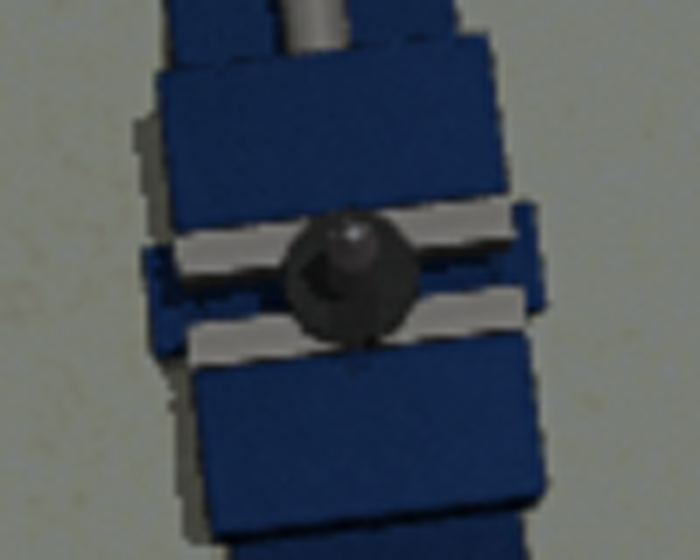

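View pics/c_whs.png

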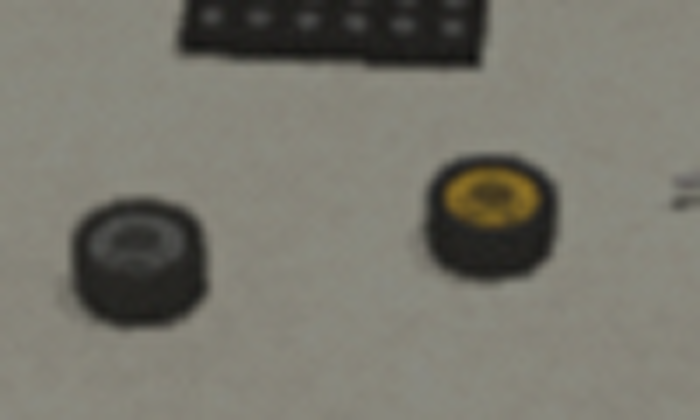

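```bash
python3 - <<'E'
from h import *
def p(n,c,k,o,z): return ray(n,(np.array(c)+.5)/k-.5+np.array(o),z).round(4)
print("sleeve top",p("top",(220,358),7,(370,195),.03),"side",p("side",(143,115),7,(230,305),.03))
print("shoulder top",p("top",(351,278),7,(233,140),.075),"side",p("side",(309,206),6,(250,170),.075))
print("tip top",p("top",(350,228),7,(233,140),.141),"side",p("side",(318,90),6,(250,170),.141))
print("hub side",p("side",(492,195),7,(220,110),.026))
T=cv2.imread("pics/top0.png")[:,:,::-1]
crop("t",T,139,177,40,30,9,"c_wht")
crop("t",T,400,246,25,20,16,"c_slt2")
o=get_obs();print(o['tool_pos'])
# overlay of model
V=cv2.resize(T[130:290,220:460,::-1],None,fx=3,fy=3,interpolation=cv2.INTER_CUBIC)
E
```

```text
sleeve top [ 0.432  -0.2637  0.03  ] side [ 0.4337 -0.2629  0.03  ]
shoulder top [ 0.5609 -0.0106  0.075 ] side [ 0.5639 -0.0082  0.075 ]
tip top [ 0.5632 -0.0094  0.141 ] side [ 0.5634 -0.0118  0.141 ]
hub side [0.5737 0.3022 0.026 ]
[ 0.21002745 -0.58856978  0.24213703]
```

View pics/c_wht.png

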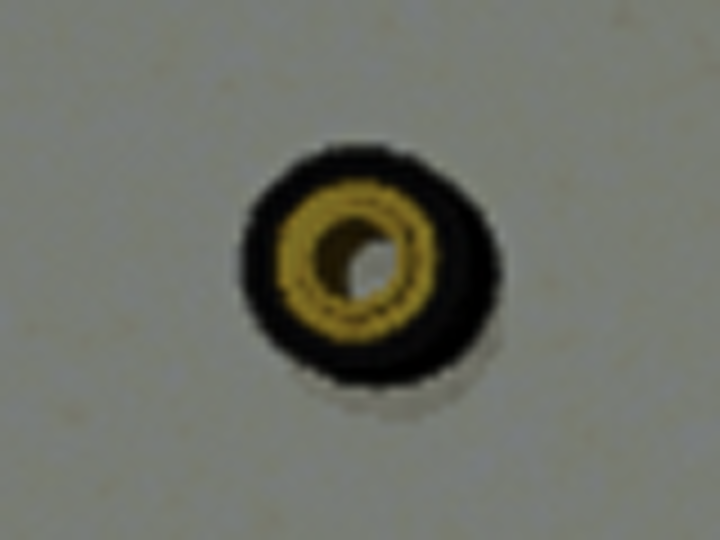

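View pics/c_slt2.png

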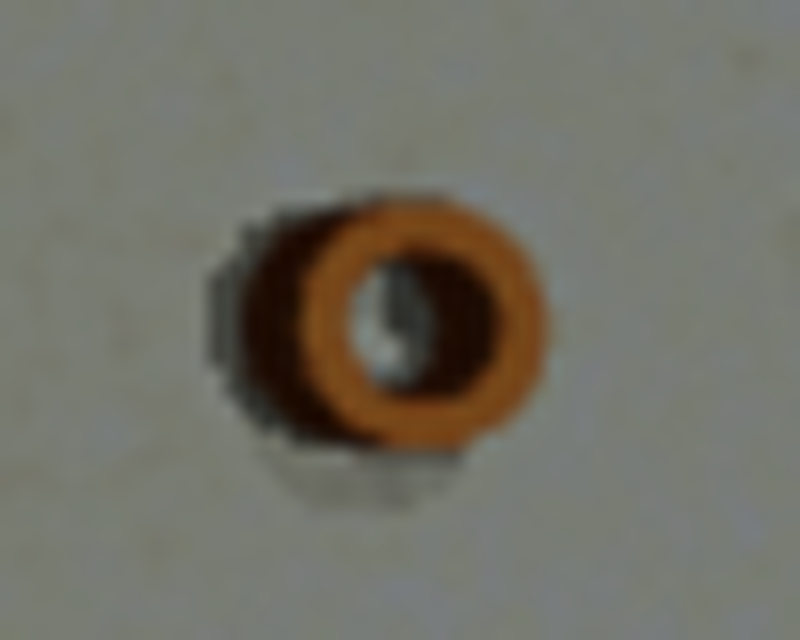

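Orange tubes are at top (400,246)/side (250,323), about 34 mm across, and at top (441,242)/side (258,368), clearly larger. The smaller one, at (0.4325,-0.2635), is meant; the crops confirm it. The yellow hub wheel is at top (138,175); the other wheel has a grey hub. The axle is near (0.5625,-0.010). First I turn the tool so its y axis lies along world x.

```bash
python3 -m crank '[[-1,0,0,0,0,0,-0.117],[-1,0,0,0,0,0,-0.117],[-1,0,0,0,0,0,-0.117],[-1,0,0,0,0,0,-0.117],[-1,0,0,0,0,0,-0.117],[-1,0,0,0,0,0,-0.117],[-1,0,0,0,0,0,-0.117],[-1,0,0,0,0,0,-0.117],[-1,0,0,0,0,0,-0.117],[-1,0,0,0,0,0,-0.117]]' 30
cat > g.py <<'E'
import sys
from h import *
def go(x,y,z):
    o=get_obs();R=np.array(o['orientation']);d=R.T@(np.array([x,y,z])-o['tool_pos'])/.025
    import scipy.spatial.transform as s
    Rt=np.array([[0,1,0],[1,0,0],[0,0,-1.]]);w=s.Rotation.from_matrix(R.T@Rt).as_rotvec(degrees=True)/60
    print("t",round(o['time_s'],2),"pos",o['tool_pos'].round(4),"F",o['force'].round(1),"gap",round(o['finger_gap'],4));print("units",d.round(2),"turn",w.round(3))
if __name__=="__main__": go(*map(float,sys.argv[1:4]))
E
python3 g.py .4325 -.2635 .12; python3 -c "
from h import *
print(ray('top',((357.5)/9-.5+99,260.5/9-.5+147),.026))"
```

```text
time_s: 1.23
tool_pos: [0.21, -0.5884, 0.2424]
orientation: [[-0.022, 1.0, -0.001], [1.0, 0.022, -0.001], [-0.001, -0.001, -1.0]]
force: [-0.3, -0.7, -0.1]
finger_gap: 0.0856
t 1.23 pos [ 0.21   -0.5884  0.2424] F [-0.3 -0.7 -0.1] gap 0.0856
units [12.8   9.18  4.88] turn [-0.001  0.     0.021]
[0.57088576 0.29932884 0.026     ]
```

```bash
python3 -m crank '[[-1,0.5,0.35,0,0,0,0.02],[-1,1,0.72,0,0,0,0],[-1,1,0.72,0,0,0,0],[-1,1,0.72,0,0,0,0],[-1,1,0.72,0,0,0,0],[-1,1,0.72,0.5,0,0,0],[-1,1,0.72,0.5,0,0,0],[-1,1,0.72,0.5,0,0,0],[-1,1,0.72,0.5,0,0,0],[-1,1,0.72,0.5,0,0,0],[-1,1,0.72,0.5,0,0,0],[-1,0.5,0.35,0.5,0,0,0]]' | head -2
python3 g.py .4325 -.2635 .07
```

```text
time_s: 2.23
tool_pos: [0.41, -0.309, 0.1527]
t 2.23 pos [ 0.41   -0.309   0.1527] F [0.5 0.1 0.5] gap 0.0855
units [1.86 0.87 3.29] turn [ 0.004  0.009 -0.006]
```

```bash
python3 -m crank '[[-1,0.6,0.3,0,0,0,0],[-1,0.6,0.3,0.6,0,0,0],[-1,0.5,0.2,0.6,0,0,0],[-1,0.15,0.07,0.6,0,0,0],[-1,0,0,0.6,0,0,0],[-1,0,0,0.6,0,0,0],[-1,0,0,0.3,0,0,0],[-1,0,0,0,0,0,0]]' | head -2
python3 g.py .4325 -.2635 .014
python3 - <<'E'
from h import *
im=grab_frame("side");crop("s",im,255,300,70,60,5,"a1")
E
```

```text
time_s: 2.9
tool_pos: [0.4382, -0.2548, 0.066]
t 2.9 pos [ 0.4382 -0.2548  0.066 ] F [-0.1  0.7  0.4] gap 0.0858
units [-0.33 -0.24  2.08] turn [0.007 0.007 0.004]
```

View pics/a1.png

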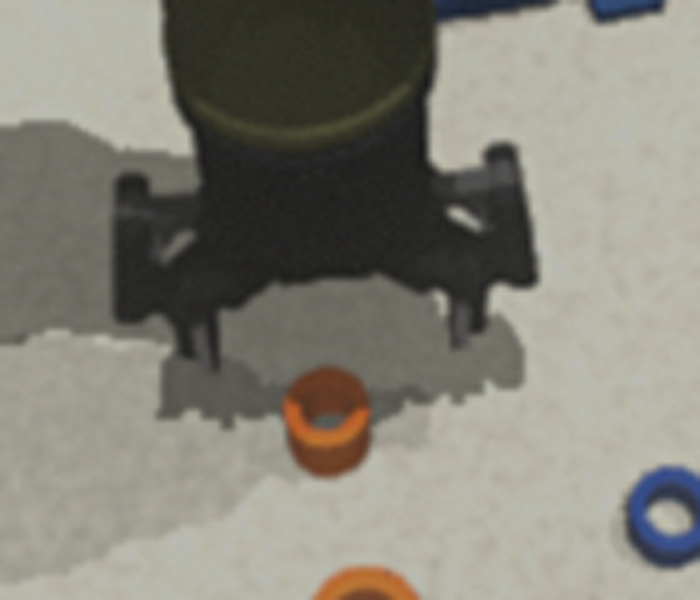

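The fingers straddle the small sleeve, whose crop centre is (328,420). Correct xy and descend.

```bash
python3 -m crank '[[-1,-0.3,-0.2,0.3,0,0,0],[-1,-0.1,-0.08,0.4,0,0,0],[-1,0,0,0.4,0,0,0],[-1,0,0,0.4,0,0,0],[-1,0,0,0.3,0,0,0],[-1,0,0,0.1,0,0,0],[-1,0,0,0,0,0,0]]' | head -2
python3 g.py .4325 -.2635 .014
```

```text
time_s: 3.53
tool_pos: [0.4314, -0.2699, 0.0168]
t 3.53 pos [ 0.4314 -0.2699  0.0168] F [ 0.1  0.  -0.5] gap 0.0855
units [0.26 0.04 0.11] turn [ 0.011  0.011 -0.001]
```

```bash
python3 -m crank '[[-1,0.22,0.03,0.04,0.01,0.01,0],[-1,0,0,0,0,0,0],[-1,0,0,0,0,0,0]]' | head -2
python3 g.py .4325 -.2635 .014
```

```text
time_s: 3.78
tool_pos: [0.4325, -0.2638, 0.0158]
t 3.78 pos [ 0.4325 -0.2638  0.0158] F [ 0.4  0.2 -0. ] gap 0.0856
units [0.01 0.   0.07] turn [ 0.    -0.    -0.001]
```

Close at 30 N.

```bash
python3 -m crank '[[-0.2,0,0,0.06,0,0,0],[0.2,0,0,0,0,0,0],[0.6,0,0,0,0,0,0],[1,0,0,0,0,0,0],[1,0,0,0,0,0,0],[1,0,0,0,0,0,0],[1,0,0,0,0,0,0],[1,0,0,0,0,0,0]]' 30
python3 g.py .4325 -.2635 .2
```

```text
time_s: 4.45
tool_pos: [0.4334, -0.264, 0.0156]
orientation: [[0.0, 1.0, 0.002], [1.0, -0.0, -0.001], [-0.001, 0.002, -1.0]]
force: [0.2, 0.1, 0.3]
finger_gap: 0.0337
t 4.45 pos [ 0.4334 -0.264   0.0156] F [0.2 0.1 0.3] gap 0.0337
units [ 0.01 -0.02 -7.37] turn [ 0.002  0.001 -0.   ]
```

```bash
python3 -m crank '[[1,0,0,-0.4,0,0,0],[1,0,0,-0.8,0,0,0],[1,0,0,-0.8,0,0,0],[1,0,0,-0.8,0,0,0],[1,0,0,-0.8,0,0,0],[1,0.2,0.1,-0.8,0,0,0],[1,0.5,0.25,-0.8,0,0,0],[1,0.8,0.4,-0.8,0,0,0],[1,0.8,0.4,-0.5,0,0,0],[1,0.8,0.4,0,0,0,0],[1,0.8,0.4,0,0,0,0],[1,0.5,0.25,0,0,0,0]]'
python3 g.py .5625 -.010 .19
```

```text
time_s: 5.45
tool_pos: [0.4865, -0.1517, 0.1934]
orientation: [[0.007, 1.0, 0.001], [1.0, -0.007, -0.0], [-0.0, 0.001, -1.0]]
force: [0.1, 1.1, -0.3]
finger_gap: 0.0334
t 5.45 pos [ 0.4865 -0.1517  0.1934] F [ 0.1  1.1 -0.3] gap 0.0334
units [5.69 3.   0.14] turn [ 0.001  0.    -0.007]
```

```bash
python3 -m crank '[[1,0.7,0.4,0,0,0,0],[1,0.8,0.42,0,0,0,0],[1,0.8,0.42,0,0,0,0],[1,0.8,0.42,0,0,0,0],[1,0.8,0.42,0,0,0,0],[1,0.6,0.3,0,0,0,0],[1,0.2,0.1,0,0,0,0],[1,0,0,0,0,0,0],[1,0,0,0,0,0,0]]'|head -2
python3 g.py .5625 -.010 .19
```

```text
time_s: 6.2
tool_pos: [0.5501, -0.024, 0.2001]
t 6.2 pos [ 0.5501 -0.024   0.2001] F [-0.5 -0.  -1.4] gap 0.0335
units [0.56 0.49 0.41] turn [ 0.003 -0.001  0.   ]
```

```bash
python3 -m crank '[[1,0.3,0.25,0.2,0,0,0],[1,0.2,0.2,0.2,0,0,0],[1,0,0,0,0,0,0],[1,0,0,0,0,0,0]]'|head -2
python3 g.py .5625 -.010 .172
python3 - <<'E'
from h import *
im=grab_frame("side");cv2.imwrite("pics/s2.png",im[:,:,::-1]);crop("s",im,300,180,60,50,6,"b1")
E
```

```text
time_s: 6.53
tool_pos: [0.5612, -0.0147, 0.1892]
t 6.53 pos [ 0.5612 -0.0147  0.1892] F [0.5 0.8 0. ] gap 0.0331
units [0.19 0.05 0.69] turn [ 0.002  0.001 -0.005]
```

View pics/b1.png

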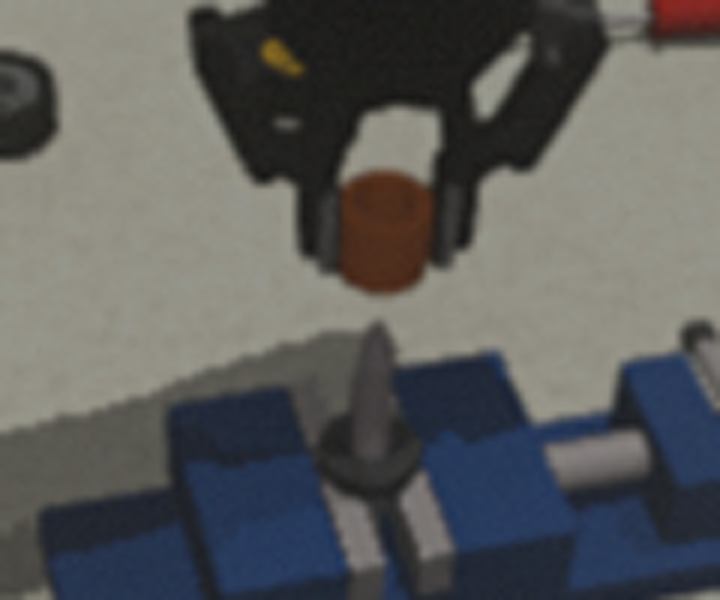

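```bash
python3 - <<'E'
from h import *
im=cv2.imread("pics/s2.png")[:,:,::-1]
f=lambda h:((h[...,0]<18)|(h[...,0]>172))&(h[...,1]>90)&(h[...,2]>25)
c,a,b=blob(im,304,168,14,f);z=.1892-.0156
xy,A=fit("side",c,.017,z,z+.03,(.56,-.0147));print(c,a,b,xy,A)
V=cv2.resize(im[120:240,240:370,::-1],None,fx=6,fy=6,interpolation=cv2.INTER_CUBIC)
def dr(p,col): cv2.polylines(V,[np.int32(((p-[240,120])+.5)*6)],True,col,1)
dr(cyl("side",xy,.017,z,z+.03),(0,255,0))
ax=(.5632,-.0105)
dr(cyl("side",ax,.02,.065,.075),(0,255,255))
a=np.array(ax);dr(np.vstack([proj("side",[*ax,.075]),proj("side",[*ax,.141])]),(255,255,0))
dr(cyl("side",ax,.007,.075,.121),(255,0,255));dr(cyl("side",ax,.002,.1409,.141),(255,0,255))
cv2.imwrite("pics/b2.png",V)
E
```

```text
[303.92391304 168.11956522] 276.0 (296, 159, 17, 20) [ 0.56359338 -0.01160164] 318.1948837994132
```

View pics/b2.png

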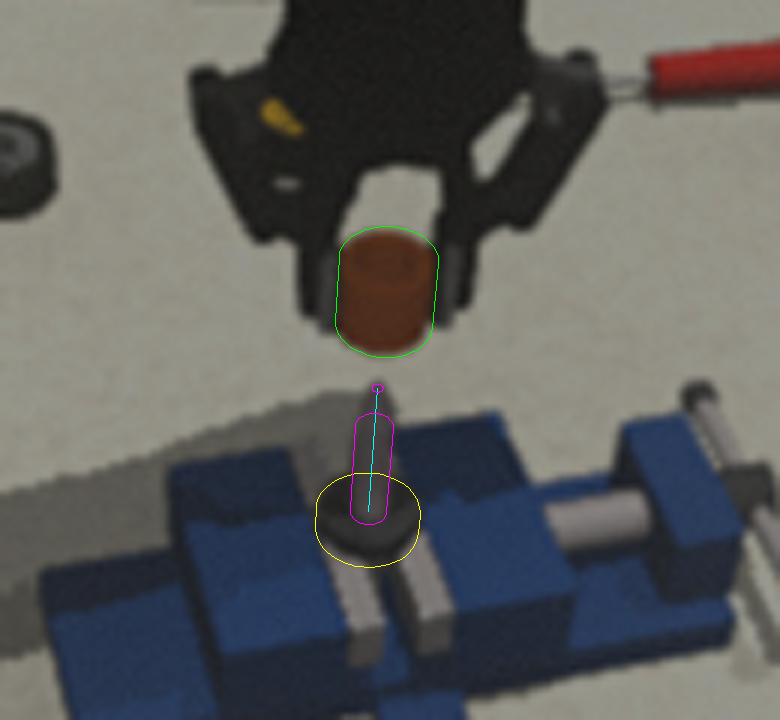

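```bash
python3 -m crank '[[1,0.12,0.02,0.2,0,0,-0.005],[1,0.0,0.0,0.3,0,0,0],[1,0,0,0.2,0,0,0],[1,0,0,0,0,0,0],[1,0,0,0,0,0,0]]'|head -2
python3 g.py .562 -.0113 .145
```

```text
time_s: 7.0
tool_pos: [0.5609, -0.013, 0.1691]
t 7.0 pos [ 0.5609 -0.013   0.1691] F [ 0.3 -0.4 -0.2] gap 0.0336
units [0.07 0.04 0.96] turn [ 0.     0.001 -0.001]
```

```bash
python3 -m crank '[[1,0.07,0.04,0,0,0,0],[1,0,0,0.1,0,0,0],[1,0.0,0.0,0.2,0,0,0],[1,0,0,0.25,0,0,0],[1,0,0,0.25,0,0,0],[1,0,0,0,0,0,0],[1,0,0,0,0,0,0]]'
python3 g.py .562 -.0113 .11
python3 - <<'E'
from h import *
im=grab_frame("side");cv2.imwrite("pics/s3.png",im[:,:,::-1]);crop("s",im,300,185,60,45,6,"b3")
E
```

```text
time_s: 7.58
tool_pos: [0.562, -0.0112, 0.147]
orientation: [[0.001, 1.0, 0.0], [1.0, -0.001, -0.002], [-0.002, 0.0, -1.0]]
force: [-0.2, -0.0, -0.7]
finger_gap: 0.0335
t 7.58 pos [ 0.562  -0.0112  0.147 ] F [-0.2 -0.  -0.7] gap 0.0335
units [-0.   -0.    1.48] turn [ 0.     0.002 -0.001]
```

View pics/b3.png

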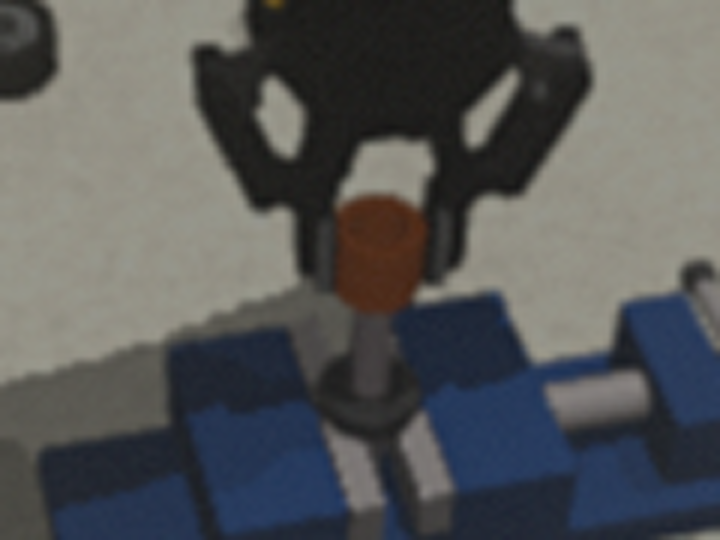

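The sleeve is over the tip with no contact force. Continue down.

```bash
python3 -m crank '[[1,0,0,0.2,0,0,0],[1,0,0,0.25,0,0,0],[1,0,0,0.25,0,0,0],[1,0,0,0.2,0,0,0],[1,0,0,0.1,0,0,0],[1,0,0,0,0,0,0]]'
python3 g.py .562 -.0113 .0916
```

```text
time_s: 8.13
tool_pos: [0.5621, -0.0114, 0.1194]
orientation: [[0.001, 1.0, 0.001], [1.0, -0.001, -0.002], [-0.002, 0.001, -1.0]]
force: [-0.7, -0.1, -1.1]
finger_gap: 0.0333
t 8.13 pos [ 0.5621 -0.0114  0.1194] F [-0.7 -0.1 -1.1] gap 0.0333
units [ 0.   -0.    1.11] turn [ 0.001  0.002 -0.001]
```

```bash
python3 -m crank '[[1,0,0,0.2,0,0,0],[1,0,0,0.25,0,0,0],[1,0,0,0.25,0,0,0],[1,0,0,0.15,0,0,0],[1,0,0,0.1,0,0,0],[1,0,0,0.05,0,0,0],[1,0,0,0,0,0,0]]'
python3 g.py .562 -.0113 .0906
```

```text
time_s: 8.72
tool_pos: [0.5621, -0.0113, 0.0913]
orientation: [[0.001, 1.0, 0.0], [1.0, -0.001, -0.001], [-0.001, 0.0, -1.0]]
force: [-0.8, -0.4, 0.0]
finger_gap: 0.0336
t 8.72 pos [ 0.5621 -0.0113  0.0913] F [-0.8 -0.4  0. ] gap 0.0336
units [ 0.   -0.    0.03] turn [ 0.     0.001 -0.001]
```

```bash
python3 -m crank '[[1,0,0,0.04,0,0,0],[1,0,0,0.04,0,0,0],[1,0,0,0,0,0,0]]'|grep -E "pos|force"
python3 - <<'E'
from h import *
im=grab_frame("side");crop("s",im,300,185,60,45,6,"b4")
E
```

```text
tool_pos: [0.5623, -0.0113, 0.0909]
force: [-0.2, -0.9, -0.5]
```

View pics/b4.png

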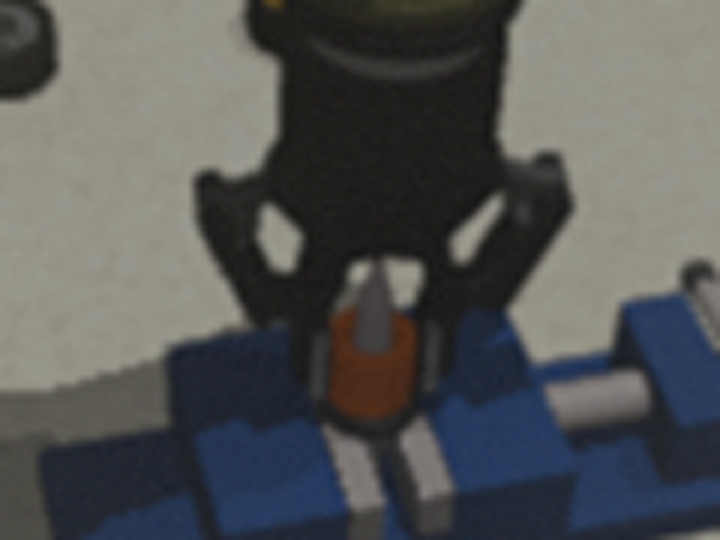

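Sleeve is down on the shoulder, around the axle at crop (373,340-415). Release and lift.

```bash
python3 -m crank '[[0.2,0,0,0,0,0,0],[0,0,0,0,0,0,0],[-0.2,0,0,0,0,0,0],[-0.4,0,0,0,0,0,0],[-0.6,0,0,0,0,0,0],[-0.6,0,0,-0.4,0,0,0],[-0.8,0,0,-0.8,0,0,0],[-1,0,0,-0.8,0,0,0],[-1,0,0,-0.8,0,0,0],[-1,0,0,-0.8,0,0,0],[-1,0,0,-0.8,0,0,0],[-1,0.2,0,-0.5,0,0,0]]'|grep -E "pos|force|gap"
python3 g.py .572 .3005 .1
python3 - <<'E'
from h import *
im=grab_frame("side");crop("s",im,300,185,60,45,6,"b5")
E
```

```text
tool_pos: [0.5603, -0.0065, 0.2192]
force: [0.1, 0.9, -0.9]
finger_gap: 0.085
t 10.02 pos [ 0.5603 -0.0065  0.2192] F [ 0.1  0.9 -0.9] gap 0.085
units [12.29  0.48  4.75] turn [-0.004  0.001 -0.001]
```

View pics/b5.png

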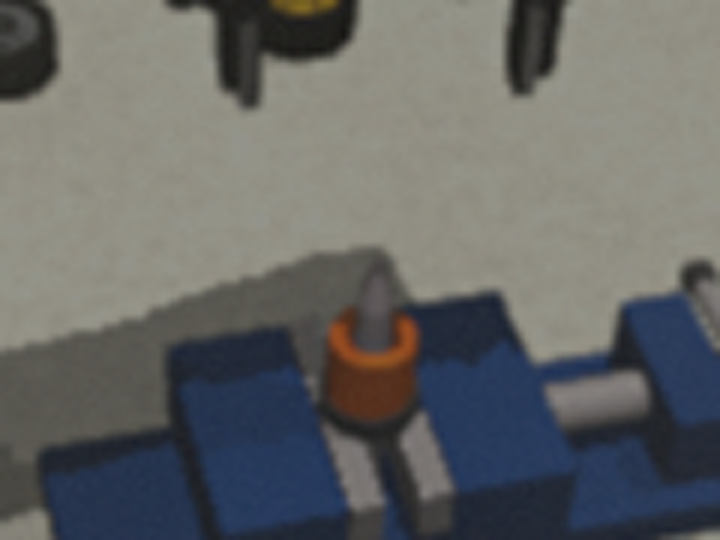

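Sleeve seated and free. On to the wheel.

```bash
python3 -m crank '[[-1,0.5,0.02,0,0,0,0],[-1,1,0.04,0,0,0,0],[-1,1,0.04,0,0,0,0],[-1,1,0.04,0,0,0,0],[-1,1,0.04,0,0,0,0],[-1,1,0.04,0,0,0,0],[-1,1,0.04,0.3,0,0,0],[-1,1,0.04,0.5,0,0,0],[-1,1,0.04,0.5,0,0,0],[-1,1,0.04,0.5,0,0,0],[-1,1,0.04,0.5,0,0,0],[-1,0.5,0.04,0.5,0,0,0]]'|grep -E "pos|force|gap"
python3 g.py .572 .3005 .1
```

```text
tool_pos: [0.5698, 0.2887, 0.1488]
force: [0.2, 1.0, 0.5]
finger_gap: 0.085
t 11.07 pos [0.5698 0.2887 0.1488] F [0.2 1.  0.5] gap 0.085
units [0.47 0.09 1.95] turn [-0.001 -0.001 -0.003]
```

```bash
python3 -m crank '[[-1,0.1,0.05,0.5,0,0,0],[-1,0.05,0,0.7,0,0,0],[-1,0,0,0.6,0,0,0],[-1,0,0,0.3,0,0,0],[-1,0,0,0,0,0,0],[-1,0,0,0,0,0,0]]'|grep -E "pos|force|gap"
python3 g.py .572 .3005 .05
python3 - <<'E'
from h import *
im=grab_frame("side");crop("s",im,290,135,60,45,6,"w1")
E
```

```text
tool_pos: [0.5647, 0.2984, 0.0875]
force: [0.4, 1.0, -0.2]
finger_gap: 0.0856
t 11.57 pos [0.5647 0.2984 0.0875] F [ 0.4  1.  -0.2] gap 0.0856
units [0.08 0.31 1.5 ] turn [-0.01  -0.     0.006]
```

View pics/w1.png

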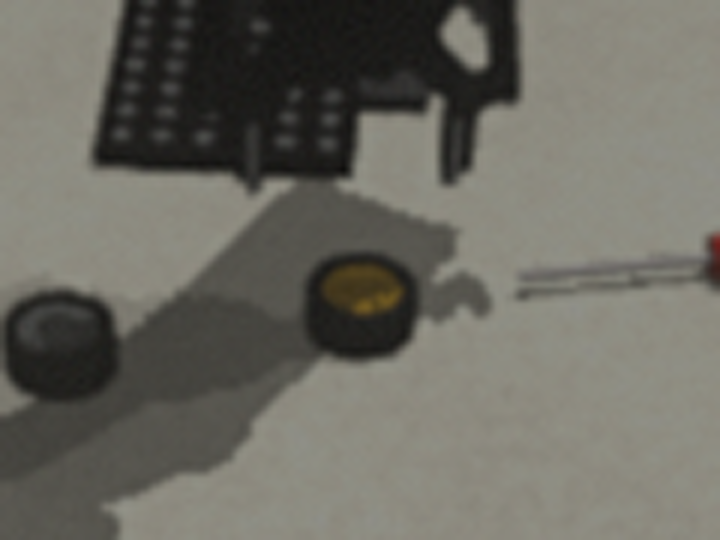

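```bash
python3 -m crank '[[-1,0.08,0.3,0,-0.01,0,0.005],[-1,0,0,0.2,0,0,0],[-1,0,0,0.4,0,0,0],[-1,0,0,0.5,0,0,0],[-1,0,0,0.3,0,0,0],[-1,0,0,0,0,0,0],[-1,0,0,0,0,0,0]]'|grep -E "pos|force|gap"
python3 g.py .572 .3005 .014
python3 - <<'E'
from h import *
im=grab_frame("side");crop("s",im,290,135,60,45,6,"w2")
E
```

```text
tool_pos: [0.5756, 0.2995, 0.052]
force: [0.5, -0.1, 0.2]
finger_gap: 0.0852
t 12.2 pos [0.5756 0.2995 0.052 ] F [ 0.5 -0.1  0.2] gap 0.0852
units [ 0.04 -0.15  1.52] turn [ 0.006 -0.002 -0.003]
```

View pics/w2.png

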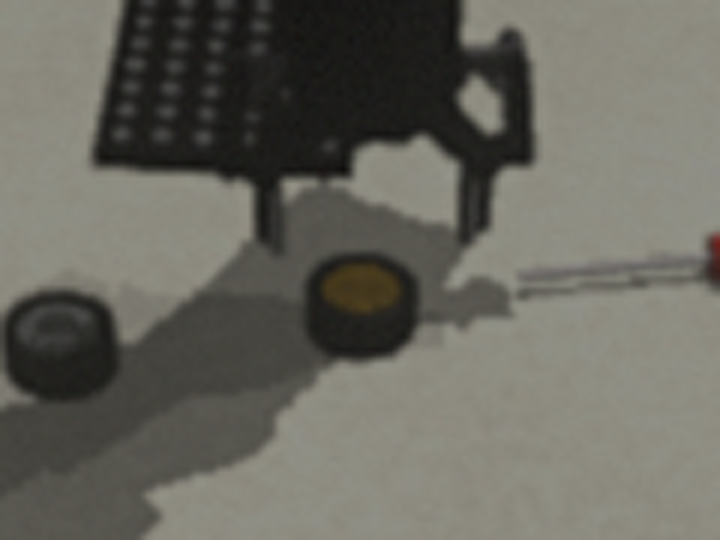

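```bash
python3 -m crank '[[-1,0.04,-0.13,0,0.005,0,0],[-1,0,0,0.2,0,0,0],[-1,0,0,0.4,0,0,0],[-1,0,0,0.4,0,0,0],[-1,0,0,0.2,0,0,0],[-1,0,0,0.1,0,0,0],[-1,0,0,0,0,0,0],[-1,0,0,0,0,0,0]]'|grep -E "pos|force|gap"
python3 g.py .572 .3005 .013
```

```text
tool_pos: [0.5718, 0.301, 0.0159]
force: [-0.2, -0.0, -0.3]
finger_gap: 0.0855
t 12.92 pos [0.5718 0.301  0.0159] F [-0.2 -0.  -0.3] gap 0.0855
units [-0.02  0.01  0.12] turn [ 0.    -0.002 -0.002]
```

```bash
python3 -m crank '[[-0.6,0,0,0.14,0,0,0],[-0.4,0,0,0,0,0,0],[-0.2,0,0,0,0,0,0],[0.2,0,0,0,0,0,0],[1,0,0,0,0,0,0],[1,0,0,0,0,0,0],[1,0,0,0,0,0,0],[1,0,0,0,0,0,0]]' 50
python3 g.py .572 .3005 .21
```

```text
time_s: 13.58
tool_pos: [0.5722, 0.3011, 0.0133]
orientation: [[0.003, 1.0, 0.001], [1.0, -0.003, 0.003], [0.003, 0.001, -1.0]]
force: [-0.6, 0.4, -1.7]
finger_gap: 0.0535
t 13.58 pos [0.5722 0.3011 0.0133] F [-0.6  0.4 -1.7] gap 0.0535
units [-0.    0.   -7.87] turn [ 0.001 -0.003 -0.003]
```

```bash
python3 -m crank '[[1,0,0,-0.3,0,0,0],[1,0,0,-0.6,0,0,0],[1,0,0,-0.6,0,0,0],[1,0,0,-0.6,0,0,0],[1,0,0,0,0,0,0],[1,0,0,0,0,0,0]]'|grep -E "pos|force|gap"
python3 - <<'E'
from h import *
im=grab_frame("side");crop("s",im,290,135,60,45,6,"w3")
E
```

```text
tool_pos: [0.5714, 0.3006, 0.0685]
force: [-0.4, -0.7, -2.1]
finger_gap: 0.0537
```

View pics/w3.png

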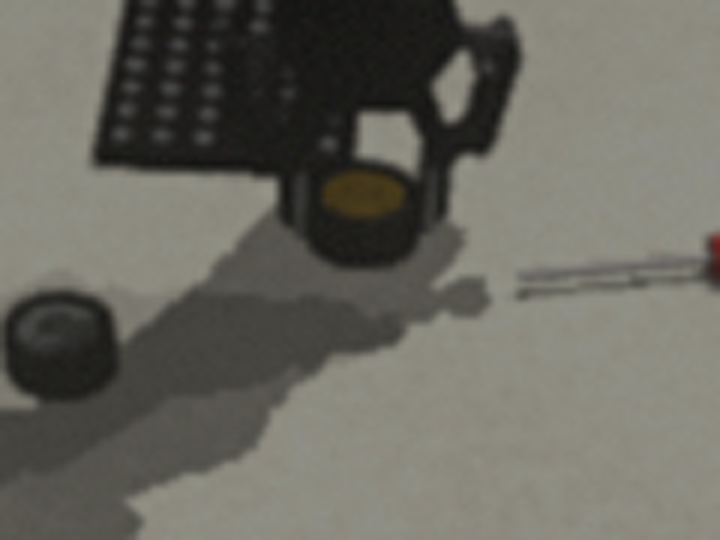

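Wheel held level. Lift and carry to the axle.

```bash
python3 -m crank '[[1,0,0,-0.5,0,0,0],[1,0,0,-0.8,0,0,0],[1,-0.2,0,-0.8,0,0,0],[1,-0.5,0,-0.8,0,0,0],[1,-0.8,-0.03,-0.8,0,0,0],[1,-0.8,-0.03,-0.8,0,0,0],[1,-0.8,-0.03,-0.5,0,0,0],[1,-0.8,-0.03,0,0,0,0],[1,-0.8,-0.03,0,0,0,0],[1,-0.8,-0.03,0,0,0,0],[1,-0.8,-0.03,0,0,0,0],[1,-0.8,-0.03,0,0,0,0]]'|grep -E "pos|force|gap"
python3 g.py .562 -.0113 .2
```

```text
tool_pos: [0.5613, 0.1221, 0.1993]
force: [0.8, -0.8, -0.8]
finger_gap: 0.0538
t 15.13 pos [0.5613 0.1221 0.1993] F [ 0.8 -0.8 -0.8] gap 0.0538
units [-5.34 -0.03 -0.04] turn [-0.009 -0.002  0.01 ]
```

```bash
python3 -m crank '[[1,-0.8,0,0,0,0,0],[1,-0.8,0,-0.1,0,0,0],[1,-0.8,0,0,0,0,0],[1,-0.8,0,-0.1,0,0,0],[1,-0.7,0,0,0,0,0],[1,-0.4,0,0,0,0,0],[1,-0.1,0,0,0,0,0],[1,0,0,0,0,0,0],[1,0,0,0,0,0,0]]'|grep -E "pos|force|gap"
python3 g.py .562 -.0113 .19
```

```text
tool_pos: [0.5596, 0.0017, 0.2047]
force: [0.4, 0.0, -0.8]
finger_gap: 0.0539
t 15.88 pos [0.5596 0.0017 0.2047] F [ 0.4  0.  -0.8] gap 0.0539
units [-0.52  0.1   0.59] turn [-0.014  0.001  0.005]
```

```bash
python3 -m crank '[[1,-0.4,0.08,0.2,-0.014,0,0.005],[1,-0.1,0,0.2,0,0,0],[1,0,0,0,0,0,0],[1,0,0,0,0,0,0]]'|grep -E "pos|force|gap"
python3 g.py .562 -.0113 .177
python3 - <<'E'
from h import *
im=grab_frame("side");cv2.imwrite("pics/s5.png",im[:,:,::-1]);crop("s",im,300,180,60,45,6,"w5")
E
```

```text
tool_pos: [0.5616, -0.0051, 0.1945]
force: [-0.5, 0.0, -1.5]
finger_gap: 0.054
t 16.22 pos [ 0.5616 -0.0051  0.1945] F [-0.5  0.  -1.5] gap 0.054
units [-0.25  0.02  0.7 ] turn [ 0.    -0.003  0.007]
```

View pics/w5.png

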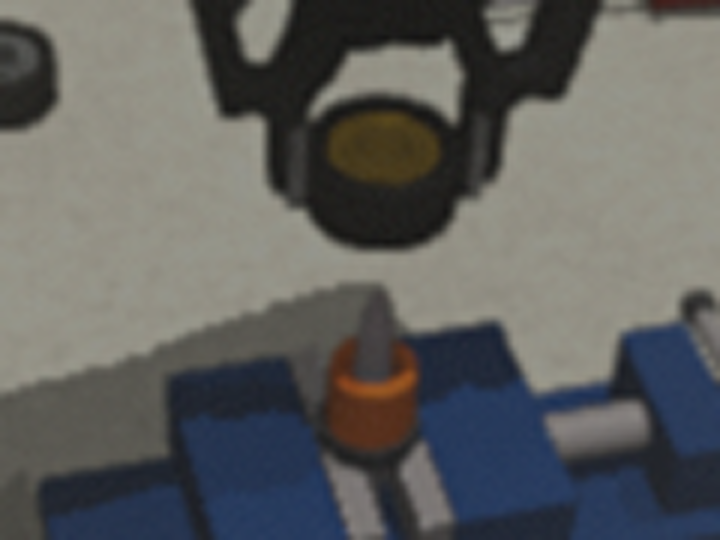

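```bash
python3 - <<'E'
from h import *
p=lambda c,z:ray("side",(np.array(c)+.5)/6-.5+np.array([240,135]),z)
z=.1945-.0133
print("hub",p((384,147),z+.026),"tip",p((378,288),.141),"sleeve rim",p((374,360),.105))
im=cv2.imread("pics/s5.png")[:,:,::-1]
V=cv2.resize(im[135:225,240:360,::-1],None,fx=6,fy=6,interpolation=cv2.INTER_CUBIC)
def dr(p,col): cv2.polylines(V,[np.int32(((p-[240,135])+.5)*6)],True,col,1)
xy=p((384,147),z+.026)[:2]
dr(cyl("side",xy,.028,z,z+.026),(0,255,0))
dr(cyl("side",(.564,-.0085),.017,.075,.105),(0,255,255))
cv2.imwrite("pics/w6.png",V)
E
```

```text
hub [ 0.56283482 -0.00437995  0.2072    ] tip [ 0.56419684 -0.00559774  0.141     ] sleeve rim [ 0.56441628 -0.00727516  0.105     ]
```

View pics/w6.png

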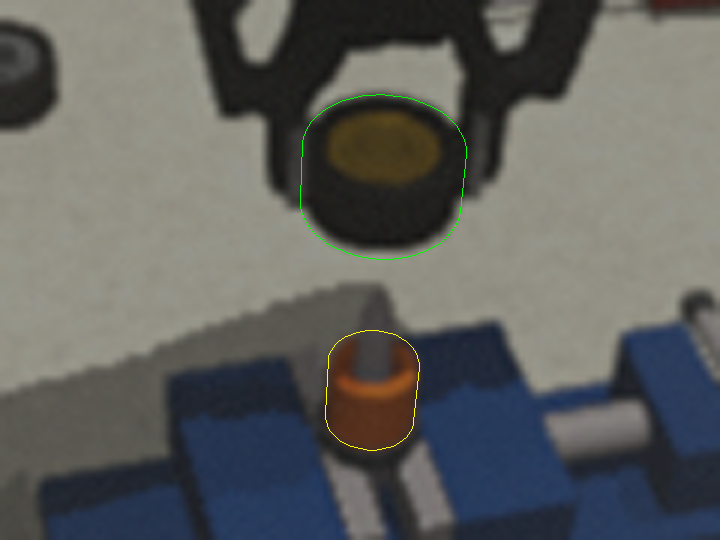

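```bash
python3 -m crank '[[1,-0.2,0.03,0.2,0,0,0.005],[1,0,0,0.2,0,0,0],[1,0,0,0.2,0,0,0],[1,0,0,0.1,0,0,0],[1,0,0,0,0,0,0],[1,0,0,0,0,0,0]]'|grep -E "pos|force|gap"
python3 g.py .5625 -.0102 .15
```

```text
tool_pos: [0.5624, -0.0078, 0.1751]
force: [-0.7, 0.8, -1.8]
finger_gap: 0.0536
t 16.77 pos [ 0.5624 -0.0078  0.1751] F [-0.7  0.8 -1.8] gap 0.0536
units [-0.1   0.01  1.  ] turn [-0.001 -0.004  0.004]
```

```bash
python3 -m crank '[[1,-0.1,0,0,0,0,0],[1,0,0,0.2,0,0,0],[1,0,0,0.25,0,0,0],[1,0,0,0.2,0,0,0],[1,0,0,0.1,0,0,0],[1,0,0,0,0,0,0],[1,0,0,0,0,0,0]]'|grep -E "pos|force|gap"
python3 g.py .5625 -.0102 .12
python3 - <<'E'
from h import *
im=grab_frame("side");crop("s",im,300,180,60,45,6,"w7")
E
```

```text
tool_pos: [0.5624, -0.0106, 0.1543]
force: [0.4, 0.3, -1.0]
finger_gap: 0.0539
t 17.35 pos [ 0.5624 -0.0106  0.1543] F [ 0.4  0.3 -1. ] gap 0.0539
units [0.01 0.01 1.37] turn [-0.001 -0.004  0.004]
```

View pics/w7.png

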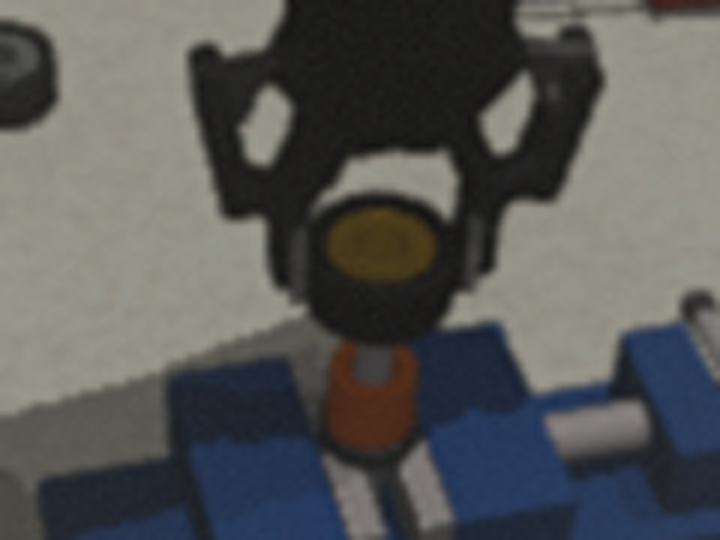

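```bash
python3 -m crank '[[1,0.07,0,0,0,0,0],[1,0,0,0.1,0,0,0],[1,0,0,0.15,0,0,0],[1,0,0,0.15,0,0,0],[1,0,0,0.1,0,0,0],[1,0,0,0,0,0,0],[1,0,0,0,0,0,0]]'|grep -E "pos|force|gap"
python3 g.py .5625 -.0088 .12
python3 - <<'E'
from h import *
im=grab_frame("side");crop("s",im,300,180,60,45,6,"w8")
E
```

```text
tool_pos: [0.5627, -0.0084, 0.141]
force: [-0.2, -0.0, -1.5]
finger_gap: 0.0538
t 17.98 pos [ 0.5627 -0.0084  0.141 ] F [-0.2 -0.  -1.5] gap 0.0538
units [-0.02 -0.01  0.84] turn [ 0.    -0.004  0.004]
```

View pics/w8.png

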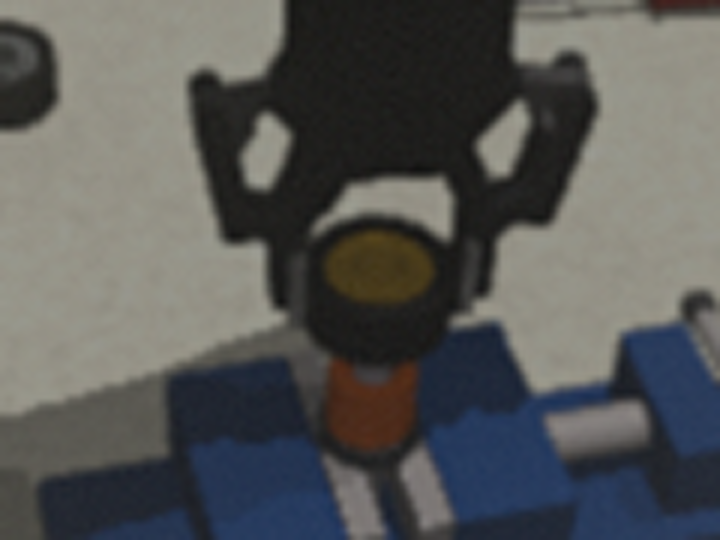

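No contact with the tip 13 mm into the bore. Continue slowly.

```bash
python3 -m crank '[[1,0,0,0.1,0,0,0],[1,0,0,0.15,0,0,0],[1,0,0,0.1,0,0,0],[1,0,0,0.05,0,0,0],[1,0,0,0,0,0,0]]'|grep -E "pos|force|gap"
python3 g.py .5625 -.0088 .1183
```

```text
tool_pos: [0.5628, -0.0084, 0.1301]
force: [0.4, 0.1, -1.2]
finger_gap: 0.0536
t 18.45 pos [ 0.5628 -0.0084  0.1301] F [ 0.4  0.1 -1.2] gap 0.0536
units [-0.02 -0.01  0.47] turn [ 0.001 -0.004  0.004]
```

```bash
python3 -m crank '[[1,0,0,0.1,0,0,0],[1,0,0,0.15,0,0,0],[1,0,0,0.12,0,0,0],[1,0,0,0.05,0,0,0],[1,0,0,0,0,0,0],[1,0,0,0,0,0,0]]'|grep -E "pos|force|gap"
python3 - <<'E'
from h import *
im=grab_frame("side");crop("s",im,300,180,60,45,6,"w9")
E
```

```text
tool_pos: [0.5628, -0.0084, 0.1182]
force: [-0.2, -0.4, -0.3]
finger_gap: 0.054
```

View pics/w9.png

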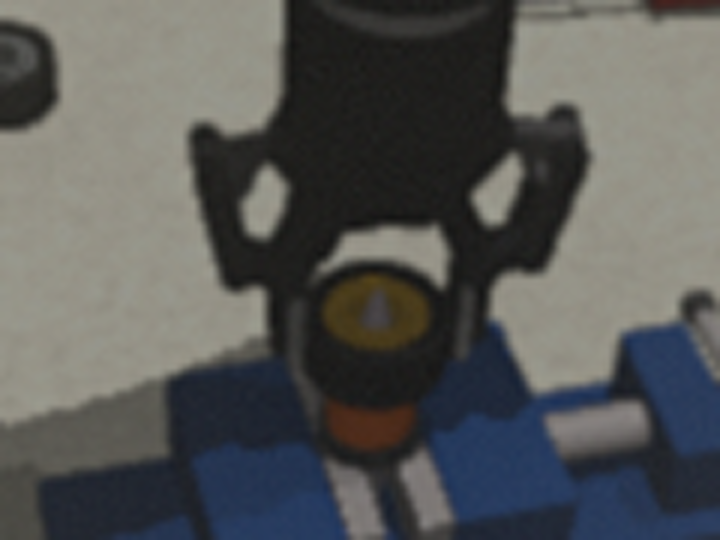

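Axle tip shows through the yellow hub at crop (377,300). One gentle nudge, then release.

```bash
python3 -m crank '[[1,0,0,0.05,0,0,0],[1,0,0,0.03,0,0,0],[1,0,0,0,0,0,0]]'|grep -E "pos|force|gap"
python3 -m crank '[[0,0,0,0,0,0,0],[-0.2,0,0,0,0,0,0],[-0.4,0,0,0,0,0,0],[-0.6,0,0,0,0,0,0],[-0.8,0,0,0,0,0,0],[-1,0,0,0,0,0,0],[-1,0,0,0,0,0,0],[-1,0,0,-0.3,0,0,0],[-1,0,0,-0.6,0,0,0],[-1,0,0,-0.8,0,0,0],[-1,0,0,-0.8,0,0,0],[-1,0,0,-0.8,0,0,0]]'|grep -E "pos|force|gap|time"
python3 -m crank '[[-1,0.5,0,-0.8,0,0,0],[-1,0.8,0,-0.8,0,0,0],[-1,1,0,-0.6,0,0,0],[-1,1,0,0,0,0,0],[-1,1,0,0,0,0,0],[-1,1,0,0,0,0,0],[-1,1,0,0,0,0,0],[-1,1,0,0,0,0,0],[-1,0.5,0,0,0,0,0],[-1,0,0,0,0,0,0]]'|grep -E "pos|force|gap|time"
python3 - <<'E'
from h import *
im=grab_frame("side");crop("s",im,300,190,60,45,6,"z1")
im=grab_frame("top");crop("t",im,283,175,50,40,7,"z2")
E
```

```text
tool_pos: [0.563, -0.0083, 0.1182]
force: [0.9, -0.4, -0.6]
finger_gap: 0.0534
time_s: 20.25
tool_pos: [0.5609, -0.0085, 0.2015]
force: [0.9, 0.5, -1.0]
finger_gap: 0.0854
time_s: 21.08
tool_pos: [0.5618, 0.1939, 0.2726]
force: [-0.9, 0.6, 0.6]
finger_gap: 0.0854
```

View pics/z1.png

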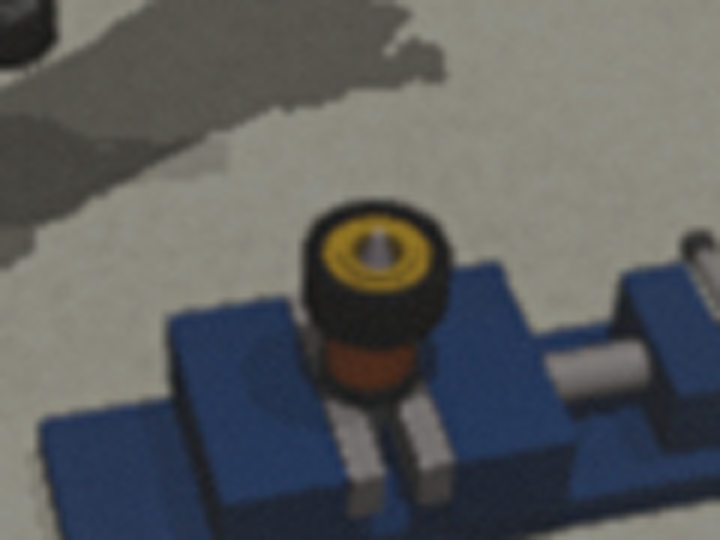

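View pics/z2.png

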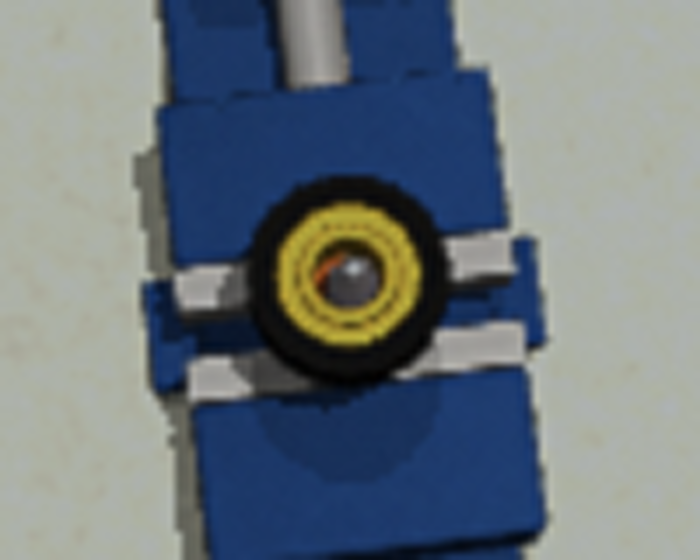

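Both views show the wheel level on the sleeve with the axle in the bore. A quick height check, then hand in.

```bash
python3 - <<'E'
from h import *
for z in (.125,.131,.137,.143):
    print(z,ray("side",(377.5/6-.5+240,252.5/6-.5+145),z)[:2].round(4),ray("top",(349.5/7-.5+233,275.5/7-.5+135),z)[:2].round(4))
o=get_obs();print(o['time_s'],o['force'])
close_job()
E
```

```text
0.125 [ 0.5652 -0.0019] [ 0.5629 -0.0093]
0.131 [ 0.5641 -0.0079] [ 0.5618 -0.0092]
0.137 [ 0.5629 -0.0139] [ 0.5607 -0.0092]
0.143 [ 0.5618 -0.0198] [ 0.5596 -0.0091]
21.1833 [-0.62577206 -0.23372496  0.01773881]
the job is handed in; nothing more can be done
```

I slid the smaller orange sleeve over the axle onto the shoulder, then slid the yellow-hub wheel over the axle onto the sleeve. I handed the job in at 21.2 s, with the gripper open and well clear.

- **Pictures:** the last side and top views show the wheel level, with the axle tip inside the yellow bore and the sleeve visible beneath it.
- **Height:** the rays to the hub centre from both cameras agree to about 2.6 mm at a height of 131 mm, which is the expected top of the wheel. That is close to the calibration limit of about 2 mm.
- **Forces:** the measured tool force stayed near 2 N or less at every reading, including the final nudge. Seating is therefore judged from tool height and the pictures, because no clear contact force showed.
- **Disagreements:**
  - The gripper read about 54 mm on the 56 mm tyre, which I took to be the rubber giving slightly.
  - Before the wheel went on, the camera estimates of the axle's y position differed by a few mm. I used a compromise, and it went on without contact.

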